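Roll a media bottle onto the bottle roller and start it

TASK

The media bottle lying on its side on the loading apron of the bench bottle roller has to be mixed. With a fingertip on the top of the bottle, roll it gently along the apron, away from you, until it drops into the trough between the two ringed rollers and lies there still and square; do not pick it up or shove it from low behind. Then push the toggle switch on the roller's control box all the way over, away from you, to start the machine, take the hand clear, and leave the other things on the bench where they stand.

Things in the scene. Friction and masses are not known exactly. Their poses are not given: they have to be found in the camera images.
- bottle: Plastic media bottle, orange cap, 136 mm long, lying on the apron: body 66 mm in diameter and 97 mm long, then neck and cap 34 mm in diameter. Origin: centre of the base, within 1 mm of the bottle's axis. Its own z axis runs from base to cap, along the rollers, cap to the left (+y). Centre of mass 55 mm from the base, 0.35 kg, friction 0.6. From 0.1 m/s it rolls on 1 to 2 cm.
- bottle_roller: White and grey bench bottle roller, fixed. Origin on the bench; x points away from the robot across the rollers (turned up to 0.2 rad), z up. Flat apron 50 mm above the bench, x -117 to 11, y -115 to 115 mm; front lip 12 mm above it at x -121. Two rollers along y, black rings 30 mm in diameter, axes at x 24 and 76, crowns flush with the apron; motor off, they turn stiffly.
- trough (a point): Middle of the trough between the rollers, at crown and apron height (50 mm above the bench), 50 mm behind the bottle roller's origin, axes parallel to it. A seated bottle's axis is straight above this point's y axis, 25 mm higher (33 mm higher while on the apron). 65 mm behind it a guard rail, 36 mm above crown height.
- toggle (a joint): Angle of the toggle switch: 0 = off, the lever leans toward the robot (the roller's -x) by 0.45 rad; 0.9 = fully on, leaning away from the robot by 0.45 rad. It pivots about the roller's y axis, takes about 1 N at the tip, and stays where it is left.
- toggle_tip (a point): Rounded end of the steel toggle lever (10 mm thick), 34 mm from its pivot. The pivot is on the grey control box at the right (-y) end of the bottle roller, 66 mm above the bench, at x = -25, y = -147 mm of the roller. Box: y -179 to -115 mm, top 62 mm above the bench; a fixed knob 12 mm high stands on it at x = -85 mm, 28 mm in diameter.
- amber_bottle: Small brown reagent bottle, 42 mm in diameter, 76 mm tall, standing on the bench to the right of the roller; origin at the centre of its underside. Leave alone.
- beaker: Small 50 ml beaker, 62 mm wide, 63 mm tall, standing to the right of the roller; origin at the centre of its underside. Leave alone.
- bench_timer: White bench timer, 62 x 62 x 20 mm, lying to the right of the roller, near the robot; origin at the centre of its underside. Leave alone.

How it is judged:
By the outcome, as a careful person would: the job done as asked, in the order asked, and still so for the second after the job is handed in, with the robot touching nothing.
It also fails if it takes over 48 s, if anything falls off the work surface, if the arm or the gripper's body presses on something with over 40 N, if the wrist force passes 120 N, or if a joint passes its speed limit or range.

ROBOT

A 7-joint arm with a two-finger parallel gripper is mounted at the origin on a cart in front of the work surface, level with it; the furniture and walls round the work are solid. World frame = base frame: x ahead of the robot, y to its left, z up, the work surface at z = 0. Lengths are in m, angles in rad, forces in N, time in s.
With the tool pointing down it reaches from about 0.375 to 0.925 m from the base axis. Payload 3.1 kg.
Tool frame: the origin (TCP) lies between the finger pads, 19 mm behind the fingertips; this is the grasp point; z points along the fingers, y is the line along which they close (so a half turn about z gives the same grasp; the last joint's range is limited). The gripper opens to 85 mm and grips with 20 to 120 N. Pads are 22 mm wide; open, the fingers measure 114 mm over their backs; the gripper's body (76 mm by 85 mm) begins 54 mm behind the grasp point. The pads swing forward as they close: fully open they stand 13 mm farther back than shut.
Start: joints at [1.112, 0.383, 0.044, 1.598, -0.018, 1.161, -0.05], TCP at [0.229, -0.608, 0.25] pointing down, gripper open.
Joint ranges: [-2.61, 2.61], [-0.41, 2.15], [-1.48, 1.57], [0, 2.5], [-1.57, 4.71], [0.05, 1.97], [-2.85, 2.85]. Speed limits (rad/s): [2.79, 2.79, 3.14, 3.14, 3.14, 3.14, 3.14].

INTERFACE

Orientations are given as a rotation vector (axis times angle).
In Python, from workcell import manip gives the robot as it stands.
- The arm moves only by the shell command python3 inch.py 'ROWS' [FORCE]. ROWS is a JSON list of rows, 1 to 5 of them, each an object with the fields sx, sy, sz (the shift in units of 20 mm), yaw (a turn about the tool's z in units of 0.2 rad), jaw (the finger opening in m); a field left out counts as zero (the opening has to be given); each row is the pose to reach, as a shift and turn from the pose commanded when the command began, along the tool's axes at that moment; what a row does not reach only later rows make up. A row lasts 1/10 s, in which the tool goes at most 0.05 m and 0.15 rad, less where a joint would pass 70% of its speed; a pose out of reach is approached as far as the arm can. The fingers move at their own pace and stop on an object; FORCE is the grip in N (left out, the last holds). Time passes only in rows, so rows that do not move let the fingers close. It prints the time, the measured TCP pose, the force, the opening and the grip force at its end. Input that does not fit is refused with a message, and nothing moves.
- manip.sense(): the state, without advancing time (a new reading comes with each control period).
- manip.capture(name): name is "scene" or "top" or "wrist"; returns a dict with "img" (384x512x3 uint8, red, green, blue), "K" (3x3 intrinsics, pixels), "view" (4x4, takes a point from world to camera coordinates); the wrist camera has in their place "T_tool_cam" (4x4, takes a point from camera to tool coordinates, whose origin is the TCP and whose axes are the flange's). Camera axes: x right, y down, z forward; pixel columns grow to the right and rows downward; lengths in m; the calibration is good to about 2 mm. A picture is of the moment at which its call begins: read the wrist's pose just before it. There is no depth.
- manip.finish_job(): hands the job in; it is judged then, once.
The state is a dict: "clock": time; "joint_pos": joint angles; "qd": joint speeds; "tau": joint torques, N m; "tcp_pos": TCP position; "orientation": TCP orientation; "force": force on the tool from outside, world axes, zero at the start; "ft_torque": the same for the moment, N m; "gripper_width": finger opening in m; "finger_force": force on a finger pad.
Only numpy, scipy, OpenCV 4.12 (cv2) and the standard library are available. Lean on these libraries where they do the work, as an engineer would, in place of code of your own. Each camera call takes 0.05 s, during which the arm holds its last target. There are 200 camera calls.

## Working session

There is one attempt and no reset: what is moved stays moved. The work goes in short steps, Python scripts to look and compute and a shell command to move; the robot and the scene stay as the last step left them, time stands still between calls to the robot, and variables do not carry over. Pictures are saved under pics/ and viewed, at most 14 in all, crops included, and the job is handed in when it is done.

```bash
mkdir -p pics; ls
python3 - <<'E'
from workcell import manip
import cv2,numpy as np
s=manip.sense();print(s)
for n in("scene","top"):
    c=manip.capture(n);cv2.imwrite(f"pics/{n}0.png",c["img"][:,:,::-1]);print(n,c["K"].tolist(),np.round(c["view"],4).tolist())
    np.savez(f"{n}0.npz",**{k:c[k] for k in("img","K","view")})
E
```

```text
inch.py
pics
workcell.py
{'clock': 0.0, 'joint_pos': array([ 1.11219526,  0.38386228,  0.04384183,  1.59959261, -0.01791802,
        1.16119314, -0.04988233]), 'qd': array([ 0.00140507, -0.00067727, -0.00201506,  0.00042623, -0.00127848,
        0.00033561, -0.00149314]), 'tau': array([ 4.66319352e-05, -4.33452058e+01,  1.02460228e+00, -2.49508184e+01,
        1.05996622e-02,  1.10681905e-02, -1.00409537e-06]), 'tcp_pos': array([ 0.22914364, -0.60730688,  0.24856096]), 'orientation': array([-3.08803635e+00, -5.63338239e-01,  9.50732985e-04]), 'force': array([ 0.32705745,  0.41178566, -0.15562657]), 'ft_torque': array([ 0.00560234, -0.01632308, -0.06160546]), 'finger_force': 0.0, 'gripper_width': 0.08579057727743596}
scene [[448.0522550294295, 0.0, 247.91826434165017], [0.0, 448.0522550294295, 196.43662223796957], [0.0, 0.0, 1.0]] [[-0.5976, -0.8018, 0.0025, 0.2443], [-0.4006, 0.2958, -0.8672, 0.284], [0.6945, -0.5193, -0.498, 0.7594], [0.0, 0.0, 0.0, 1.0]]
top [[395.2707684811067, 0.0, 265.80246855031857], [0.0, 395.2707684811067, 192.51503529153305], [0.0, 0.0, 1.0]] [[-0.0143, -0.9998, -0.0145, -0.0486], [-0.9821, 0.0168, -0.1878, 0.4773], [0.188, 0.0116, -0.9821, 0.9853], [0.0, 0.0, 0.0, 1.0]]
```

View pics/top0.png

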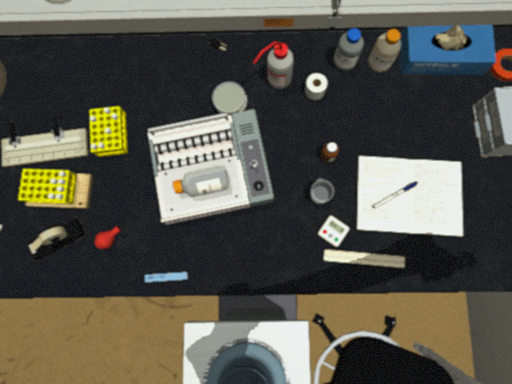

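View pics/scene0.png

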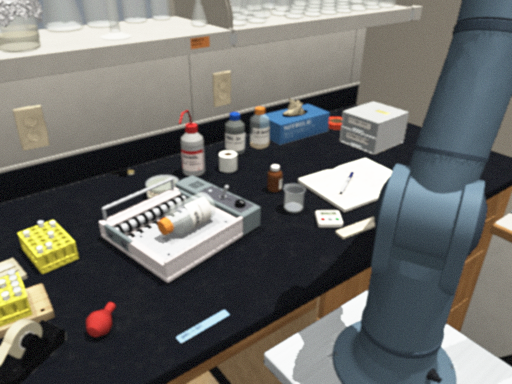

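Top view: roller spans px (148–272, 110–222), with the bottle at about (202,183) and its cap to the left. The scene view shows the toggle on the control box. I'll enlarge both for measurement.

Run:
```python
import cv2
a=cv2.imread("pics/top0.png")[105:225,140:280];cv2.imwrite("pics/topc.png",cv2.resize(a,None,fx=5,fy=5,interpolation=cv2.INTER_CUBIC))
a=cv2.imread("pics/scene0.png")[170:275,95:265];cv2.imwrite("pics/scenec.png",cv2.resize(a,None,fx=4.5,fy=4.5,interpolation=cv2.INTER_CUBIC))
```

```text
(no output)
```

View pics/topc.png

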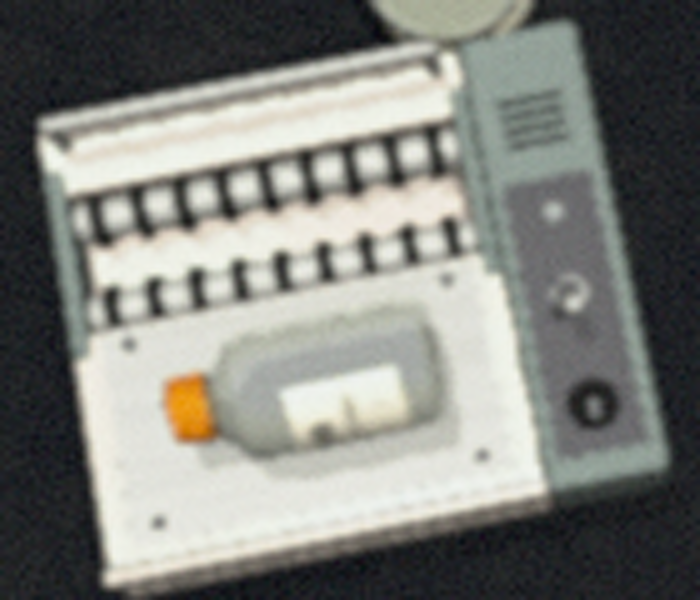

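View pics/scenec.png

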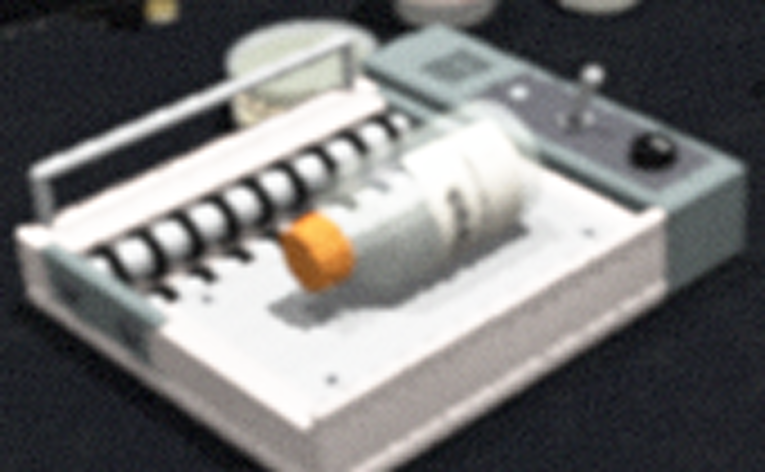

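Top crop: knob at (593,404), lip corners about (107,580) and (547,500), cap end at (166,408), base end about (440,360). Scene crop: toggle tip at (592,73), knob top at (655,148). Next is a pose fit with a wireframe overlay to check it.

```bash
cat > fit.py <<'E'
import numpy as np,cv2
from scipy.optimize import least_squares
T=np.load("top0.npz");S=np.load("scene0.npz")
def proj(c,P):
    q=np.asarray(P)@c["view"][:3,:3].T+c["view"][:3,3];q=q@c["K"].T;return q[...,:2]/q[...,2:]
tu=lambda U:(np.array(U)+.5)/5-.5+[140,105]
su=lambda U:(np.array(U)+.5)/4.5-.5+[95,170]
def W(p,P):
    P=np.asarray(P,float);c,s=np.cos(p[2]),np.sin(p[2])
    return np.stack([p[0]+c*P[...,0]-s*P[...,1],p[1]+s*P[...,0]+c*P[...,1],P[...,2]],-1)
tip=[-.0398,-.147,.0966]
ft=[([-.085,-.147,.074],(593,404)),([-.123,.115,.062],(107,578)),([-.123,-.115,.062],(547,500))]
fs=[([-.085,-.147,.074],(655,145)),(tip,(592,76)),([-.123,.115,.062],(312,425)),([-.123,-.115,.062],(662,215))]
def res(p):return np.concatenate([(proj(T,W(p,[a]))-tu(b)).ravel() for a,b in ft]+[(proj(S,W(p,[a]))-su(b)).ravel() for a,b in fs])
r=least_squares(res,[.5,.1,.1],loss="soft_l1");p=r.x
print("roller",p.round(4));print(res(p).reshape(-1,2).round(2))
# bottle: local frame of roller-level, axis z=.083
fb=lambda b:np.concatenate([(proj(T,W(b,[[0,.136,.083]]))-tu((166,408))).ravel(),(proj(T,W(b,[[0,.0,.083]]))-tu((440,360))).ravel(),(proj(S,W(b,[[0,.136,.083]]))-su((315,255))).ravel()])
b=least_squares(fb,[.5,.05,.18]).x;print("bottle",b.round(4),fb(b).round(2))
c,s=np.cos(p[2]),np.sin(p[2]);R=np.array([[c,s],[-s,c]]);print("bottle in roller",R@(b[:2]-p[:2]))
print("tip",W(p,tip),"trough",W(p,[.05,0,.05]))
if __name__=="__main__":
    th=np.linspace(0,2*np.pi,40)
    circ=lambda r,y:np.stack([r*np.cos(th),0*th+y,.083+r*np.sin(th)],-1)
    L=[W(b,circ(.033,0)),W(b,circ(.033,.08)),W(b,circ(.017,.136))]
    box=lambda x0,x1,y0,y1,z:W(p,[[x0,y0,z],[x1,y0,z],[x1,y1,z],[x0,y1,z],[x0,y0,z]])
    L+=[box(-.117,.011,-.115,.115,.05),box(.024,.076,-.115,.115,.05),box(-.117,.1,-.179,-.115,.062),W(p,[[-.025,-.147,.066],tip]),W(p,[[.115,-.115,.086],[.115,.115,.086]])]
    out=[]
    for C,(x0,y0,x1,y1),f in((T,(140,105,280,225),4),(S,(95,170,265,275),4)):
        im=cv2.resize(C["img"][y0:y1,x0:x1,::-1],None,fx=f,fy=f,interpolation=cv2.INTER_CUBIC)
        for l in L:cv2.polylines(im,[(((proj(C,l)-[x0,y0]+.5)*f)*16).astype(int)],False,(0,0,255),1,cv2.LINE_AA,4)
        out.append(im)
    w=max(o.shape[1] for o in out);o=np.vstack([cv2.copyMakeBorder(o,0,0,0,w-o.shape[1],0) for o in out])
    cv2.imwrite("pics/ov.png",cv2.resize(o,None,fx=.66,fy=.66,interpolation=cv2.INTER_AREA) if o.shape[0]>600 else o)
E
python3 fit.py
```

```text
roller [0.546  0.1236 0.186 ]
[[-0.28 -0.03]
 [-1.24  0.92]
 [-0.31 -1.5 ]
 [-0.01 -0.08]
 [ 0.54  0.91]
 [-0.01 -1.91]
 [ 0.83 -0.46]]
bottle [0.512  0.0382 0.1807] [ 2.38  0.65  0.57 -0.1  -2.25  1.45]
bottle in roller [-0.04918518 -0.07762252]
tip [ 0.534092 -0.028273  0.0966  ] trough [0.59516154 0.13279701 0.05      ]
```

View pics/ov.png

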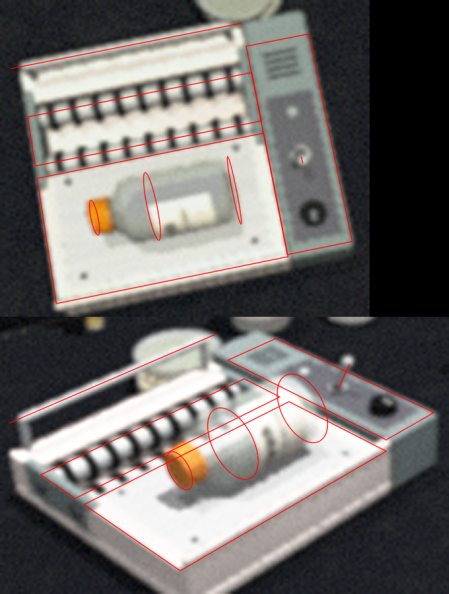

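Roller frame: (0.546, 0.124), yaw 0.186. The bottle's axis is near roller x −49 mm, with the overlay suggesting it sits about 4 mm further left. I'll approach with the tool's x along the roller's x.

Units first: shifts go in units of 20 mm and turns go in units of 0.2 rad. So -0.188 m is -9.4, 0.1634 m is 8.17.

```bash
python3 inch.py '[{"sx":8.17,"sy":-9.4,"jaw":0.03},{"sx":8.17,"sy":-9.4,"jaw":0.03},{"sx":8.17,"sy":-9.4,"jaw":0.03},{"sx":8.17,"sy":-9.4,"jaw":0.03},{"sx":8.17,"sy":-9.4,"jaw":0.03}]' 20
python3 inch.py '[{"sx":8.17,"sy":-9.4,"jaw":0.03},{"sx":8.17,"sy":-9.4,"jaw":0.03},{"sx":8.17,"sy":-9.4,"jaw":0.03},{"sx":8.17,"sy":-9.4,"jaw":0.03},{"sx":8.17,"sy":-9.4,"jaw":0.03}]'
python3 inch.py '[{"sx":7.5,"sy":-9,"yaw":0.875,"jaw":0.03},{"sx":7.5,"sy":-9,"yaw":0.875,"jaw":0.03},{"sx":7.5,"sy":-9,"yaw":0.875,"jaw":0.03},{"sx":7.5,"sy":-9,"yaw":0.875,"jaw":0.03},{"sx":7.5,"sy":-9,"yaw":0.875,"jaw":0.03}]'
cat > look.py <<'E'
import sys,numpy as np,cv2
from workcell import manip
from scipy.spatial.transform import Rotation as Ro
n=sys.argv[1]
s=manip.sense();c=manip.capture("wrist");k=c["T_tool_cam"]
M=np.eye(4);M[:3,:3]=Ro.from_rotvec(s["orientation"]).as_matrix();M[:3,3]=s["tcp_pos"]
V=np.linalg.inv(M@k);np.savez(n+".npz",img=c["img"],K=c["K"],view=V)
cv2.imwrite(f"pics/{n}.png",c["img"][:,:,::-1])
print(s["clock"],s["tcp_pos"],s["orientation"],s["force"],"cam",(M@k)[:3,3])
E
python3 look.py w1
```

```text
clock: 0.6
tcp_pos: [0.3162, -0.3722, 0.2495]
orientation: [-3.09, -0.564, 0.001]
force: [1.4, -0.9, 0.1]
gripper_width: 0.03
finger_force: 0.0
clock: 1.1
tcp_pos: [0.4024, -0.1389, 0.2498]
orientation: [3.09, 0.564, -0.0]
force: [1.1, -1.7, 0.7]
gripper_width: 0.03
finger_force: 0.0
clock: 1.6
tcp_pos: [0.4793, 0.0831, 0.2499]
orientation: [-3.128, -0.294, -0.0]
force: [0.4, -0.1, 0.2]
gripper_width: 0.0305
finger_force: 0.0
1.6 [0.47931205 0.0830776  0.24993587] [-3.12756568e+00 -2.93636738e-01 -4.82769921e-04] [ 0.39072752 -0.07744928  0.22212112] cam [0.55618482 0.09857434 0.37316734]
```

View pics/w1.png

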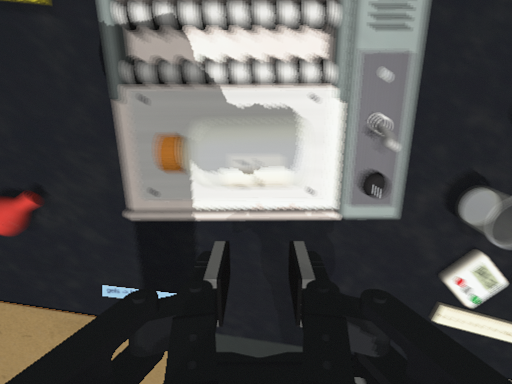

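Wrist view: bottle with cap end at (155,152), base at (298,145), body rows about 107–187, knob at (376,184), toggle tip at about (394,146), and lip ends at (124,213) and (341,213). I'll refine with these points.

```bash
cat > ref.py <<'E'
import numpy as np
from fit import *
V=np.load("w1.npz")
fw=[([-.085,-.147,.074],(376,182)),([-.123,.115,.062],(124,213)),([-.123,-.115,.062],(341,213)),(tip,(393,145))]
r2=lambda q:np.concatenate([2*res(q)]+[(proj(V,W(q,[a]))-b).ravel() for a,b in fw])
q=least_squares(r2,p,loss="soft_l1").x;print("roller2",q.round(4));print(r2(q).reshape(-1,2)[-4:].round(1))
c,s=np.cos(q[2]),np.sin(q[2]);R=np.array([[c,s],[-s,c]])
# wrist-only bottle, pixel->plane z=.083
def ray(C,u,z):
    d=C["view"][:3,:3].T@np.linalg.inv(C["K"])@[*u,1];o=-C["view"][:3,:3].T@C["view"][:3,3];P=o+d*(z-o[2])/d[2];return (R@(P[:2]-q[:2])).round(4)
print([ray(V,u,.083) for u in((155,152),(298,146),(172,152),(245,107),(245,187))])
print([ray(T,tu(u),.083) for u in((166,408),(440,360),(188,407),(330,312),(330,447))])
E
python3 ref.py
```

```text
roller [0.546  0.1236 0.186 ]
[[-0.28 -0.03]
 [-1.24  0.92]
 [-0.31 -1.5 ]
 [-0.01 -0.08]
 [ 0.54  0.91]
 [-0.01 -1.91]
 [ 0.83 -0.46]]
bottle [0.512  0.0382 0.1807] [ 2.38  0.65  0.57 -0.1  -2.25  1.45]
bottle in roller [-0.04918518 -0.07762252]
tip [ 0.534092 -0.028273  0.0966  ] trough [0.59516154 0.13279701 0.05      ]
roller2 [0.5479 0.1248 0.1866]
[[3.1 6.5]
 [2.7 6. ]
 [0.  6.3]
 [1.5 1.7]]
[array([-0.0471,  0.0702]), array([-0.0413, -0.0632]), array([-0.047 ,  0.0543]), array([-0.0065, -0.0144]), array([-0.081 , -0.0135])]
[array([-0.0476,  0.0632]), array([-0.0513, -0.077 ]), array([-0.0494,  0.0522]), array([-0.0153, -0.0266]), array([-0.0842, -0.0146])]
```

```bash
python3 inch.py '[{"sz":4.5,"jaw":0.03},{"sz":4.5,"jaw":0.03},{"sz":4.5,"jaw":0.03}]'
```

```text
clock: 1.95
tcp_pos: [0.4736, 0.079, 0.1543]
orientation: [3.128, 0.293, -0.022]
force: [-0.9, -0.6, -0.1]
gripper_width: 0.03
finger_force: 0.0
```

In the tool's units: 0.0196 m is 0.98, -0.0168 m is -0.84.

```bash
python3 inch.py '[{"sx":0.98,"sy":-0.84,"jaw":0.03},{"sx":0.98,"sy":-0.84,"sz":0.5,"jaw":0.03},{"sx":0.98,"sy":-0.84,"sz":0.7,"jaw":0.03},{"sx":0.98,"sy":-0.84,"sz":0.7,"jaw":0.03}]'; python3 inch.py '[{"sz":0.1,"jaw":0.03},{"sz":0.2,"jaw":0.03},{"sz":0.2,"jaw":0.03}]'
```

```text
clock: 2.35
tcp_pos: [0.4949, 0.0996, 0.1461]
orientation: [3.127, 0.29, -0.002]
force: [0.2, 0.1, -0.5]
gripper_width: 0.0298
finger_force: 0.0
clock: 2.65
tcp_pos: [0.4952, 0.1, 0.142]
orientation: [3.128, 0.291, -0.0]
force: [-0.2, 0.6, -0.1]
gripper_width: 0.0302
finger_force: 0.0
```

In the tool's units: -0.006 m is -0.3, 0.004 m is 0.2.

```bash
python3 inch.py '[{"sx":-0.3,"sy":0.05,"sz":0.1,"jaw":0.03},{"sx":-0.3,"sy":0.05,"sz":0.15,"jaw":0.03},{"sx":-0.3,"sy":0.05,"sz":0.2,"jaw":0.03},{"sx":-0.3,"sy":0.05,"sz":0.2,"jaw":0.03}]';python3 inch.py '[{"sz":0.05,"jaw":0.03},{"sz":0.1,"jaw":0.03},{"sz":0.1,"jaw":0.03}]';python3 inch.py '[{"sz":0.05,"jaw":0.03},{"sz":0.1,"jaw":0.03},{"sz":0.1,"jaw":0.03}]'
```

```text
clock: 3.05
tcp_pos: [0.4896, 0.0984, 0.1379]
orientation: [3.128, 0.292, -0.0]
force: [-0.7, 0.6, -0.5]
gripper_width: 0.0304
finger_force: 0.0
clock: 3.35
tcp_pos: [0.4897, 0.0985, 0.1358]
orientation: [-3.128, -0.292, 0.0]
force: [-0.2, 0.9, -0.6]
gripper_width: 0.03
finger_force: 0.0
clock: 3.65
tcp_pos: [0.4898, 0.0985, 0.134]
orientation: [-3.128, -0.292, -0.0]
force: [-0.4, 0.3, -0.2]
gripper_width: 0.0302
finger_force: 0.2
```

```bash
for i in 1 2; do :; done; python3 inch.py '[{"sz":0.05,"jaw":0.03},{"sz":0.05,"jaw":0.03}]';python3 inch.py '[{"sz":0.05,"jaw":0.03},{"sz":0.05,"jaw":0.03}]';python3 inch.py '[{"sz":0.05,"jaw":0.03},{"sz":0.05,"jaw":0.03}]'
```

```text
clock: 3.85
tcp_pos: [0.4908, 0.0987, 0.1339]
orientation: [-3.128, -0.291, -0.003]
force: [0.2, 0.3, 4.9]
gripper_width: 0.0302
finger_force: 1.9
clock: 4.05
tcp_pos: [0.4917, 0.0989, 0.1338]
orientation: [-3.128, -0.291, -0.007]
force: [-0.9, -0.8, 7.9]
gripper_width: 0.0301
finger_force: 4.0
clock: 4.25
tcp_pos: [0.4928, 0.0992, 0.1338]
orientation: [-3.128, -0.291, -0.01]
force: [-0.3, -0.1, 10.7]
gripper_width: 0.0296
finger_force: 5.7
```

In the tool's units: 0.046 m is 2.3, 0.04 m is 2.

```bash
python3 inch.py '[{"sx":0.5,"sz":-0.05,"jaw":0.03},{"sx":1,"sz":-0.05,"jaw":0.03},{"sx":1.5,"sz":-0.05,"jaw":0.03},{"sx":2,"sz":-0.05,"jaw":0.03},{"sx":2.3,"sz":-0.05,"jaw":0.03}]'; python3 inch.py '[{"jaw":0.03},{"jaw":0.03}]'; python3 inch.py '[{"sz":-1.5,"jaw":0.03},{"sx":-2.5,"sz":-2,"jaw":0.03},{"sx":-4,"sz":-2,"jaw":0.03},{"sx":-4,"sz":-2,"jaw":0.03}]'
python3 - <<'E'
from workcell import manip
import cv2,numpy as np
c=manip.capture("top");cv2.imwrite("pics/t2.png",cv2.resize(c["img"][105:225,140:280,::-1],None,fx=5,fy=5,interpolation=cv2.INTER_CUBIC))
E
```

```text
clock: 4.75
tcp_pos: [0.5376, 0.1082, 0.1339]
orientation: [-3.127, -0.291, -0.008]
force: [-0.1, 0.3, 7.0]
gripper_width: 0.03
finger_force: 3.2
clock: 4.95
tcp_pos: [0.5373, 0.1082, 0.1339]
orientation: [-3.127, -0.292, -0.008]
force: [0.7, 0.6, 6.1]
gripper_width: 0.0299
finger_force: 3.5
clock: 5.35
tcp_pos: [0.4511, 0.0907, 0.1705]
orientation: [3.125, 0.292, -0.009]
force: [0.2, -0.6, -0.5]
gripper_width: 0.0297
finger_force: 0.0
```

View pics/t2.png

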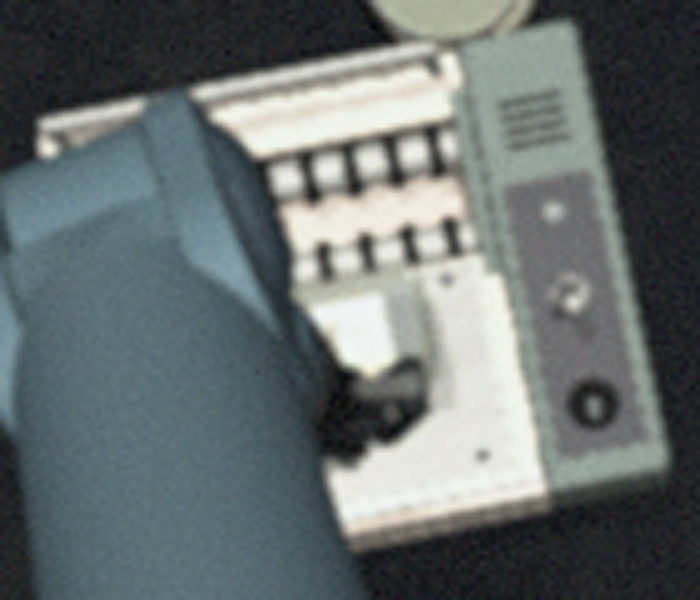

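No slip (normal force held): the bottle advanced about 24 mm and still looks square. Second stroke.

In the tool's units: 0.06 m is 3, 0.034 m is 1.7.

```bash
python3 inch.py '[{"sx":1.5,"jaw":0.03},{"sx":3,"sz":0.5,"jaw":0.03},{"sx":3,"sz":1.4,"jaw":0.03},{"sx":3,"sz":1.7,"jaw":0.03},{"sx":3,"sz":1.7,"jaw":0.03}]';python3 inch.py '[{"sz":0.1,"jaw":0.03},{"sz":0.15,"jaw":0.03},{"sz":0.15,"jaw":0.03}]'; python3 inch.py '[{"sz":0.05,"jaw":0.03},{"sz":0.1,"jaw":0.03},{"sz":0.1,"jaw":0.03}]'
```

```text
clock: 5.9
tcp_pos: [0.5142, 0.1031, 0.1364]
orientation: [-3.128, -0.292, 0.006]
force: [-0.9, -0.7, 0.4]
gripper_width: 0.03
finger_force: 0.0
clock: 6.2
tcp_pos: [0.5154, 0.1032, 0.1355]
orientation: [3.128, 0.292, 0.001]
force: [0.1, 0.5, 0.3]
gripper_width: 0.0298
finger_force: 0.0
clock: 6.5
tcp_pos: [0.5166, 0.1035, 0.1343]
orientation: [-3.128, -0.291, -0.005]
force: [-0.5, 0.2, 4.5]
gripper_width: 0.03
finger_force: 2.3
```

In the tool's units: 0.045 m is 2.25, 0.04 m is 2.

```bash
python3 inch.py '[{"sx":0.5,"jaw":0.03},{"sx":1,"jaw":0.03},{"sx":1.5,"jaw":0.03},{"sx":2,"jaw":0.03},{"sx":2.25,"jaw":0.03}]'; python3 inch.py '[{"jaw":0.03},{"jaw":0.03}]'; python3 inch.py '[{"sz":-1.5,"jaw":0.03},{"sx":-1,"sz":-2,"jaw":0.03},{"sx":-1.5,"sz":-2,"jaw":0.03},{"sx":-1.5,"sz":-2,"jaw":0.03}]'; python3 look.py w2
```

```text
clock: 7.0
tcp_pos: [0.5604, 0.112, 0.1328]
orientation: [-3.127, -0.291, -0.0]
force: [0.5, 1.5, 2.2]
gripper_width: 0.0301
finger_force: 1.0
clock: 7.2
tcp_pos: [0.5593, 0.1119, 0.1328]
orientation: [-3.128, -0.292, 0.001]
force: [0.8, 0.9, 2.5]
gripper_width: 0.0297
finger_force: 1.4
clock: 7.6
tcp_pos: [0.5274, 0.1048, 0.1717]
orientation: [3.126, 0.291, -0.005]
force: [-0.8, -0.2, -1.2]
gripper_width: 0.03
finger_force: 0.0
7.6 [0.52740782 0.10484158 0.17174739] [ 3.1260827   0.29137074 -0.005387  ] [-0.76815109 -0.24145954 -1.21878635] cam [0.60473546 0.12055207 0.2946701 ]
```

View pics/w2.png

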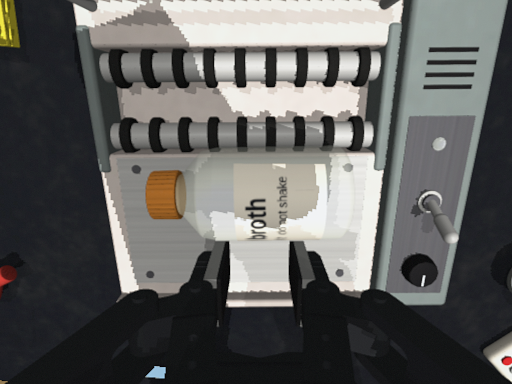

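Wrist view: bottle is square, cap centre at (165,195), body rows about 157–240, front roller at row ~135.

```bash
cat > q.py <<'E'
import numpy as np,sys
q=np.array([.547,.1242,.1865]);c,s=np.cos(q[2]),np.sin(q[2]);R=np.array([[c,s],[-s,c]])
def ray(C,u,z):
    d=C["view"][:3,:3].T@np.linalg.inv(C["K"])@[*u,1];o=-C["view"][:3,:3].T@C["view"][:3,3];P=o+d*(z-o[2])/d[2];return (R@(P[:2]-q[:2])*1000).round(1)
def show(n,L):
    C=np.load(n+".npz")
    for u,v,z in L:print((u,v),ray(C,(u,v),z))
E
python3 -c "
from q import *
show('w2',[(165,195,.083),(148,195,.083),(355,197,.083),(250,135,.05),(250,67,.05),(419,270,.074),(453,238,.0966)])"
```

```text
(165, 195) [-12.2  52.5]
(148, 195) [-12.2  64.7]
(355, 197) [-13.8 -83. ]
(250, 135) [26.  -7.5]
(250, 67) [74.9 -7.9]
(419, 270) [ -78.8 -143.4]
(453, 238) [ -39.5 -149.9]
```

In the tool's units: 0.02 m is 1, 0.035 m is 1.75.

```bash
python3 inch.py '[{"sx":-0.3,"sz":1,"jaw":0.03},{"sx":-0.3,"sz":1.6,"jaw":0.03},{"sx":-0.3,"sz":1.75,"jaw":0.03},{"sx":-0.3,"sz":1.75,"jaw":0.03}]';python3 inch.py '[{"sz":0.1,"jaw":0.03},{"sz":0.15,"jaw":0.03},{"sz":0.15,"jaw":0.03}]'; python3 inch.py '[{"sz":0.05,"jaw":0.03},{"sz":0.075,"jaw":0.03},{"sz":0.075,"jaw":0.03}]'
```

```text
clock: 8.05
tcp_pos: [0.5236, 0.1048, 0.1367]
orientation: [-3.128, -0.291, 0.004]
force: [-0.1, -0.4, 0.5]
gripper_width: 0.0297
finger_force: 0.0
clock: 8.35
tcp_pos: [0.5245, 0.105, 0.1353]
orientation: [-3.128, -0.291, -0.001]
force: [0.2, 1.0, -0.0]
gripper_width: 0.03
finger_force: 0.0
clock: 8.65
tcp_pos: [0.5242, 0.1049, 0.1337]
orientation: [3.128, 0.291, 0.001]
force: [0.0, -0.7, 0.3]
gripper_width: 0.03
finger_force: 0.3
```

In the tool's units: 0.002 m is 0.1, 0.001 m is 0.05.

```bash
python3 inch.py '[{"sz":0.05,"jaw":0.03},{"sz":0.1,"jaw":0.03},{"sz":0.1,"jaw":0.03}]'; python3 inch.py '[{"sx":0.5,"jaw":0.03},{"sx":1,"jaw":0.03},{"sx":1.5,"jaw":0.03},{"sx":2,"jaw":0.03},{"sx":2.5,"jaw":0.03}]'; python3 inch.py '[{"jaw":0.03},{"jaw":0.03}]'; python3 inch.py '[{"sz":-1.5,"jaw":0.03},{"sx":-1,"sz":-2,"jaw":0.03},{"sx":-1.5,"sz":-2,"jaw":0.03},{"sx":-1.5,"sz":-2,"jaw":0.03}]'; python3 look.py w3
```

```text
clock: 8.95
tcp_pos: [0.5261, 0.1054, 0.1335]
orientation: [-3.128, -0.291, -0.007]
force: [-0.5, -0.4, 7.5]
gripper_width: 0.0299
finger_force: 3.6
clock: 9.45
tcp_pos: [0.5759, 0.1153, 0.1338]
orientation: [-3.127, -0.292, -0.008]
force: [0.2, 0.3, 3.1]
gripper_width: 0.03
finger_force: 1.5
clock: 9.65
tcp_pos: [0.5756, 0.1153, 0.1336]
orientation: [-3.127, -0.292, -0.009]
force: [0.9, 1.9, 7.8]
gripper_width: 0.03
finger_force: 3.8
clock: 10.05
tcp_pos: [0.5413, 0.1078, 0.1703]
orientation: [3.126, 0.292, -0.005]
force: [0.3, 0.3, -0.0]
gripper_width: 0.0299
finger_force: 0.0
10.05 [0.54125796 0.10776359 0.17032753] [ 3.12646271  0.29184538 -0.0049153 ] [ 0.27439584  0.32465414 -0.02887155] cam [0.61854929 0.12344017 0.29327696]
```

View pics/w3.png

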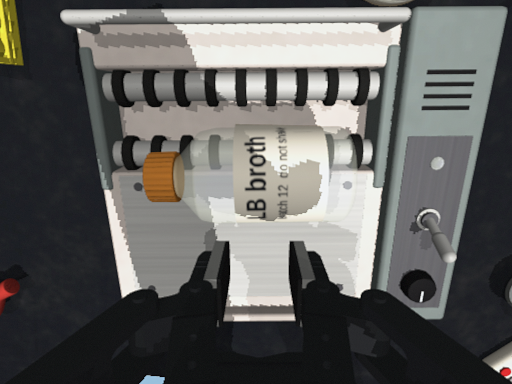

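Wrist view: bottle still square, cap centre at (163,177), body rows 127–220, just short of the front roller (row 152).

```bash
python3 -c "
from q import *
show('w3',[(163,177,.083),(250,174,.083),(340,174,.083),(250,152,.05),(250,87,.05)])"
```

```text
(163, 177) [15.5 52.6]
(250, 174) [17.7 -7.8]
(340, 174) [ 17.7 -70.2]
(250, 152) [27.2 -7. ]
(250, 87) [75.3 -7.5]
```

In the tool's units: 0.034 m is 1.7, 0.031 m is 1.55.

```bash
python3 inch.py '[{"sx":0.4,"sz":1,"jaw":0.03},{"sx":0.4,"sz":1.55,"jaw":0.03},{"sx":0.4,"sz":1.7,"jaw":0.03},{"sx":0.4,"sz":1.7,"jaw":0.03}]';python3 inch.py '[{"sz":0.1,"jaw":0.03},{"sz":0.15,"jaw":0.03},{"sz":0.15,"jaw":0.03}]'; python3 inch.py '[{"sz":0.05,"jaw":0.03},{"sz":0.05,"jaw":0.03}]'
```

```text
clock: 10.5
tcp_pos: [0.5506, 0.1098, 0.136]
orientation: [-3.128, -0.292, 0.005]
force: [-0.4, -0.4, 0.4]
gripper_width: 0.0301
finger_force: 0.0
clock: 10.8
tcp_pos: [0.5518, 0.1102, 0.1348]
orientation: [3.128, 0.292, 0.001]
force: [0.5, -0.2, 0.5]
gripper_width: 0.0297
finger_force: 0.0
clock: 11.0
tcp_pos: [0.5517, 0.1101, 0.1337]
orientation: [3.128, 0.292, 0.001]
force: [-0.7, -0.3, -0.1]
gripper_width: 0.0301
finger_force: 0.0
```

In the tool's units: 0.002 m is 0.1, 0.001 m is 0.05.

```bash
python3 inch.py '[{"sz":0.05,"jaw":0.03},{"sz":0.1,"jaw":0.03},{"sz":0.1,"jaw":0.03}]'; python3 inch.py '[{"sx":0.4,"jaw":0.03},{"sx":0.8,"jaw":0.03},{"sx":1.2,"jaw":0.03},{"sx":1.6,"jaw":0.03},{"sx":1.9,"jaw":0.03}]'; python3 inch.py '[{"jaw":0.03},{"jaw":0.03}]'; python3 inch.py '[{"sz":-1.5,"jaw":0.03},{"sx":-1,"sz":-2,"jaw":0.03},{"sx":-1.5,"sz":-2,"jaw":0.03},{"sx":-1.5,"sz":-2,"jaw":0.03},{"sx":-1.5,"sz":-2,"jaw":0.03}]'; python3 look.py w4
```

```text
clock: 11.3
tcp_pos: [0.5527, 0.1103, 0.1329]
orientation: [3.128, 0.291, 0.003]
force: [-0.9, -1.0, 5.5]
gripper_width: 0.03
finger_force: 2.6
clock: 11.8
tcp_pos: [0.5907, 0.1178, 0.1325]
orientation: [-3.127, -0.291, -0.005]
force: [1.1, 0.5, 3.4]
gripper_width: 0.03
finger_force: 1.8
clock: 12.0
tcp_pos: [0.5903, 0.1178, 0.1325]
orientation: [-3.127, -0.292, -0.004]
force: [1.8, 0.3, 6.4]
gripper_width: 0.0301
finger_force: 3.0
clock: 12.5
tcp_pos: [0.5583, 0.1108, 0.1699]
orientation: [3.127, 0.291, -0.004]
force: [-0.2, -0.3, 0.1]
gripper_width: 0.0299
finger_force: 0.0
12.5 [0.55832463 0.11081728 0.16994427] [ 3.12737545  0.29112424 -0.004213  ] [-0.21111668 -0.27544953  0.11213817] cam [0.63557804 0.12634567 0.29293505]
```

View pics/w4.png

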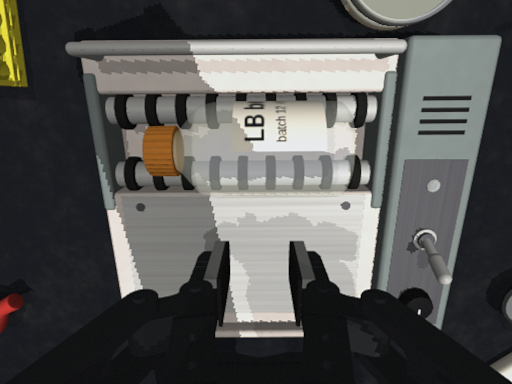

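Bottle has dropped between the rollers (rows 109 and 174), cap centre at (163,150). Checking seat and squareness, and aiming at the toggle (tip at about (447,279)).

```bash
python3 -c "
from q import *
show('w4',[(163,150,.075),(145,150,.075),(290,146,.075),(250,174,.05),(250,109,.05),(445,278,.0966),(425,239,.066),(416,304,.074)])"
```

```text
(163, 150) [50.5 53.1]
(145, 150) [50.5 65.7]
(290, 146) [ 53.2 -35.8]
(250, 174) [26.9 -7. ]
(250, 109) [77.1 -7.4]
(445, 278) [ -38.8 -148.6]
(425, 239) [ -22.6 -146.9]
(416, 304) [ -78.2 -144.5]
```

Seated and square. Moving to the toggle with closed fingers.

In the tool's units: 0.1316 m is 6.58, -0.07 m is -3.5.

```bash
python3 inch.py '[{"sx":-3.5,"sy":6.58,"jaw":0},{"sx":-3.5,"sy":6.58,"jaw":0},{"sx":-3.5,"sy":6.58,"jaw":0},{"sx":-3.5,"sy":6.58,"jaw":0},{"sx":-3.5,"sy":6.58,"jaw":0}]'; python3 inch.py '[{"sz":1.5,"jaw":0},{"sz":2,"jaw":0},{"sz":2.25,"jaw":0},{"sz":2.25,"jaw":0}]'
```

```text
clock: 13.05
tcp_pos: [0.5147, -0.0329, 0.1707]
orientation: [-3.129, -0.284, 0.002]
force: [0.4, 0.4, 0.4]
gripper_width: 0.0001
finger_force: 0.0
clock: 13.45
tcp_pos: [0.5147, -0.0294, 0.1258]
orientation: [-3.127, -0.295, 0.003]
force: [-0.1, 1.0, 0.3]
gripper_width: -0.0
finger_force: 0.0
```

```bash
python3 inch.py '[{"sx":-0.05,"sz":0.5,"jaw":0},{"sx":-0.05,"sz":1,"jaw":0},{"sx":-0.05,"sz":1.25,"jaw":0},{"sx":-0.05,"sz":1.25,"jaw":0}]'; python3 inch.py '[{"sx":0.3,"jaw":0},{"sx":0.6,"jaw":0},{"sx":0.9,"jaw":0},{"sx":1.2,"jaw":0},{"sx":1.4,"jaw":0}]'; python3 inch.py '[{"sx":0.1,"jaw":0},{"sx":0.2,"jaw":0},{"sx":0.2,"jaw":0}]'
```

```text
clock: 13.85
tcp_pos: [0.5131, -0.031, 0.1004]
orientation: [-3.128, -0.291, 0.003]
force: [-0.1, -0.0, 0.4]
gripper_width: 0.0001
finger_force: 0.0
clock: 14.35
tcp_pos: [0.5424, -0.0256, 0.1018]
orientation: [3.128, 0.292, 0.001]
force: [-1.1, -0.5, 1.0]
gripper_width: 0.0003
finger_force: 1.0
clock: 14.65
tcp_pos: [0.5446, -0.0252, 0.1013]
orientation: [3.128, 0.291, -0.004]
force: [-4.0, -1.3, 2.9]
gripper_width: 0.0004
finger_force: 2.6
```

In the tool's units: 0.004 m is 0.2, 0.002 m is 0.1.

```bash
python3 inch.py '[{"sx":0.1,"jaw":0},{"sx":0.2,"jaw":0},{"sx":0.2,"jaw":0}]'; python3 inch.py '[{"sx":-0.5,"jaw":0},{"sx":-1,"jaw":0},{"sx":-1,"sz":-2,"jaw":0},{"sx":-1.5,"sz":-4,"jaw":0},{"sx":-2.5,"sz":-5,"jaw":0}]'; python3 inch.py '[{"sx":-2.5,"sz":-1.5,"jaw":0},{"sx":-2.5,"sz":-1.5,"jaw":0},{"sx":-2.5,"sz":-1.5,"jaw":0},{"sx":-2.5,"sz":-1.5,"jaw":0}]'; python3 look.py w5
python3 - <<'E'
import cv2,numpy as np
from workcell import manip
s=manip.capture("scene")["img"][170:275,95:265,::-1];w=cv2.imread("pics/w5.png")
a=cv2.resize(s,None,fx=3,fy=3,interpolation=cv2.INTER_CUBIC);b=cv2.resize(w,(370,277))
o=np.zeros((600,515,3),np.uint8);o[:a.shape[0],:a.shape[1]]=a;o[320:597,:370]=b;cv2.imwrite("pics/f.png",o)
E
```

```text
clock: 14.95
tcp_pos: [0.5452, -0.0252, 0.101]
orientation: [3.127, 0.29, -0.016]
force: [-10.8, -1.7, 9.4]
gripper_width: 0.0001
finger_force: 6.7
clock: 15.45
tcp_pos: [0.5038, -0.0326, 0.2054]
orientation: [3.128, 0.293, 0.015]
force: [-0.4, -0.4, 0.0]
gripper_width: 0.0001
finger_force: 0.0
clock: 15.85
tcp_pos: [0.4518, -0.0426, 0.2313]
orientation: [3.128, 0.292, 0.003]
force: [0.6, 0.2, 0.0]
gripper_width: 0.0001
finger_force: 0.0
15.85 [ 0.4517614  -0.04260936  0.23127673] [3.12786480e+00 2.91606502e-01 2.63303807e-03] [0.59417945 0.22143772 0.03976733] cam [ 0.52847903 -0.02717481  0.35461168]
```

View pics/f.png

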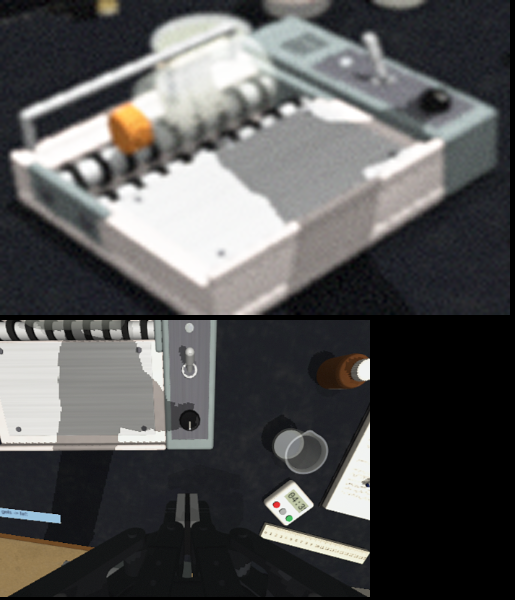

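Top: bottle in the trough, square. Bottom: toggle leans away, tip at about (261,40) in full wrist pixels. A numeric check of the angle before handing in.

Run:
```python
import numpy as np
from q import q
C=np.load("w5.npz")
for a in(0,.45,.7,.8,.9):
    t=a-.45;P=np.array([-.025+.034*np.sin(t),-.147,.066+.034*np.cos(t)])
    c,s=np.cos(q[2]),np.sin(q[2]);w=[q[0]+c*P[0]-s*P[1],q[1]+s*P[0]+c*P[1],P[2]]
    h=C["K"]@(C["view"][:3,:3]@w+C["view"][:3,3]);print(a,(h[:2]/h[2]).round(1))
import cv2
g=C["img"][20:85,235:290,::-1];cv2.imwrite("pics/tg.png",cv2.resize(g,None,fx=8,fy=8,interpolation=cv2.INTER_CUBIC))
```

```text
0 [261.3  87.3]
0.45 [261.4  66.5]
0.7 [261.4  54.5]
0.8 [261.4  50. ]
0.9 [261.4  45.7]
```

View pics/tg.png

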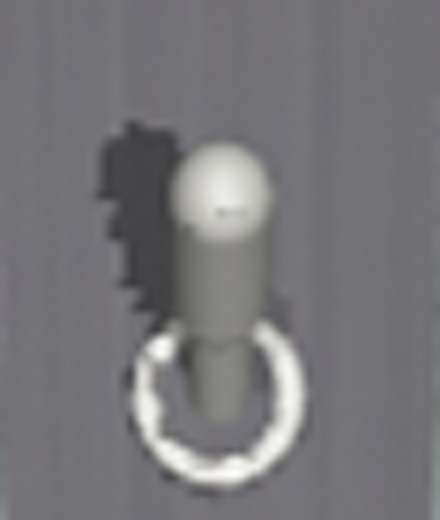

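The tip ball is at (262.7, 43.8), matching the fully-on prediction of 45.7. Handing in.

```bash
python3 -c "
from workcell import manip
print(manip.finish_job())"
```

```text
the job is handed in; nothing more can be done
None
```

I rolled the bottle into the trough in four gentle fingertip strokes; it lies there square, the toggle is fully on, the hand is clear, no other bench items were touched, and I handed the job in at about 16 s.

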